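# Find and shim the rocking corner of a tool-rest jig plate

### The job

Press down with a fingertip on the corners of the jig plate to find the one that rocks, then press that corner's raised shim tongue down flat, leaving the other three shims up. Press that corner of the plate firmly once more to check that it is now solid, then take the hand away; lift or shove nothing, and leave the things around it alone.

Things in the scene. Friction and masses are not known exactly. Their poses are not given: they have to be found in the camera images.
- plate: the jig plate: loose aluminium plate 160 x 170 mm (x, y), 10 mm thick, about 1.6 kg, with a grey tool-rest socket (54 mm across) and a small ball-ended clamp lever in its middle, up to 57 mm above its underside. Origin: centre of its underside, 40 mm above the table; x points away from the robot, y to the left. It lies level on four rubber feet, one under each corner
- subbase: the fixed grey sub-base under the plate, 190 x 215 x 14 mm, same axes; origin: its underside's centre, under the plate's. On it are the four like-looking feet. Three are firm; one has gone soft: pressed there with 2 to 4 N the plate's corner sinks about 6 mm, then stops, and springs back level when let go; nothing shows it at rest
- corner_near_left (a point): point on the plate's top face at the near left corner (near: towards the robot; left: towards the plate's +y), right above that corner's foot, 60 mm from the plate's centre in x and 55 mm in y; 50 mm above the table at rest. The place to press; 8 to 15 N is right. It moves with the plate
- corner_near_right (a point): point on the plate's top face at the near right corner (near: towards the robot; left: towards the plate's +y), right above that corner's foot, 60 mm from the plate's centre in x and 55 mm in y; 50 mm above the table at rest. The place to press; 8 to 15 N is right. It moves with the plate
- corner_far_left (a point): point on the plate's top face at the far left corner (near: towards the robot; left: towards the plate's +y), right above that corner's foot, 60 mm from the plate's centre in x and 55 mm in y; 50 mm above the table at rest. The place to press; 8 to 15 N is right. It moves with the plate
- corner_far_right (a point): point on the plate's top face at the far right corner (near: towards the robot; left: towards the plate's +y), right above that corner's foot, 60 mm from the plate's centre in x and 55 mm in y; 50 mm above the table at rest. The place to press; 8 to 15 N is right. It moves with the plate
- shim_near_left (a joint): how far this corner's shim lever stands up, in rad; 0 = flat (its stop), 0.5 to 0.62 at the start. Stiff hinge: stays where it is left; about 8 N down near the tongue's end moves it. As the tongue goes down, the shim's inner head rises below the plate, to 1.5 mm under it when flat: a soft corner then sinks no further and bears on it; at a firm corner it never meets the plate
- shim_near_left_tongue (a point): on top of the near left shim's steel tongue, 40 mm from its hinge, 8 mm from its outer end. The tongue, 26 x 5 mm, sticks out past the plate's left edge along its +y. The hinge is 60 mm (x) and 98 mm (y) from the plate's centre, 26 mm above the table. The point is 28.5 mm above the table when flat, about 48 mm raised, and moves 6 to 9 mm outwards as it goes down
- shim_near_right (a joint): how far this corner's shim lever stands up, in rad; 0 = flat (its stop), 0.5 to 0.62 at the start. Stiff hinge: stays where it is left; about 8 N down near the tongue's end moves it. As the tongue goes down, the shim's inner head rises below the plate, to 1.5 mm under it when flat: a soft corner then sinks no further and bears on it; at a firm corner it never meets the plate
- shim_near_right_tongue (a point): on top of the near right shim's steel tongue, 40 mm from its hinge, 8 mm from its outer end. The tongue, 26 x 5 mm, sticks out past the plate's right edge along its -y. The hinge is 60 mm (x) and 98 mm (y) from the plate's centre, 26 mm above the table. The point is 28.5 mm above the table when flat, about 48 mm raised, and moves 6 to 9 mm outwards as it goes down
- shim_far_left (a joint): how far this corner's shim lever stands up, in rad; 0 = flat (its stop), 0.5 to 0.62 at the start. Stiff hinge: stays where it is left; about 8 N down near the tongue's end moves it. As the tongue goes down, the shim's inner head rises below the plate, to 1.5 mm under it when flat: a soft corner then sinks no further and bears on it; at a firm corner it never meets the plate
- shim_far_left_tongue (a point): on top of the far left shim's steel tongue, 40 mm from its hinge, 8 mm from its outer end. The tongue, 26 x 5 mm, sticks out past the plate's left edge along its +y. The hinge is 60 mm (x) and 98 mm (y) from the plate's centre, 26 mm above the table. The point is 28.5 mm above the table when flat, about 48 mm raised, and moves 6 to 9 mm outwards as it goes down
- shim_far_right (a joint): how far this corner's shim lever stands up, in rad; 0 = flat (its stop), 0.5 to 0.62 at the start. Stiff hinge: stays where it is left; about 8 N down near the tongue's end moves it. As the tongue goes down, the shim's inner head rises below the plate, to 1.5 mm under it when flat: a soft corner then sinks no further and bears on it; at a firm corner it never meets the plate
- shim_far_right_tongue (a point): on top of the far right shim's steel tongue, 40 mm from its hinge, 8 mm from its outer end. The tongue, 26 x 5 mm, sticks out past the plate's right edge along its -y. The hinge is 60 mm (x) and 98 mm (y) from the plate's centre, 26 mm above the table. The point is 28.5 mm above the table when flat, about 48 mm raised, and moves 6 to 9 mm outwards as it goes down
- wax_jar: small round jar with a metal lid, 38 mm across, 50 mm high, standing between the two left shims; a bystander. Origin: centre of its underside
- offcut: square softwood offcut 36 x 36 x 45 mm, standing between the two right shims; a bystander. Origin: centre of its underside
- gouge: turning gouge with a wooden handle, about 370 mm long, 34 mm high, lying on the table to the left; a bystander. Origin: at the ferrule where handle meets blade, at table height
- mallet: turned dark wood mallet standing on its head to the right, 86 mm across, 215 mm high; a bystander. Origin: centre of its underside
- sanding_block: cork sanding block 100 x 65 x 35 mm, lying to the right; a bystander. Origin: centre of its underside
- chuck_ring: steel chuck body, a ring 90 mm across and 35 mm high, beyond the plate; a bystander. Origin: centre of its underside
Mind the look-alikes: they are no part of the job. Several things have the shape of the plate; the one meant has the colours described above.

How it is judged:
On the way, in this order (a step that is already met when the one before it is completed fails the run):
1. the rocking corner has been pressed down by at least 4 mm, with all four shims still up (height (world z) of any of corner_near_left, corner_near_right, corner_far_left, corner_far_right below 0.046 m and contact force between the fingers and plate above 1 N and value of joint each of shim_near_left, shim_near_right, shim_far_left, shim_far_right above 0.35 rad), for 0.05 s.
2. one shim is flat (within 0.1 rad) and the other three still stand up (above 0.35 rad) (((value of joint shim_near_left below 0.1 rad and value of joint each of shim_near_right, shim_far_left, shim_far_right above 0.35 rad) or (value of joint shim_near_right below 0.1 rad and value of joint each of shim_near_left, shim_far_left, shim_far_right above 0.35 rad) or (value of joint shim_far_left below 0.1 rad and value of joint each of shim_near_left, shim_near_right, shim_far_right above 0.35 rad) or (value of joint shim_far_right below 0.1 rad and value of joint each of shim_near_left, shim_near_right, shim_far_left above 0.35 rad))), for 0.1 s.
3. the plate, pressed by the fingers, bears on that flat shim with over 1 N and no corner sinks over 3.5 mm (so only at the rocking corner, once shimmed) (((value of joint shim_near_left below 0.1 rad and value of joint each of shim_near_right, shim_far_left, shim_far_right above 0.35 rad and contact force between plate and shim_near_left above 1 N and contact force between the fingers and plate above 1 N and height (world z) of each of corner_near_left, corner_near_right, corner_far_left, corner_far_right above 0.0465 m) or (value of joint shim_near_right below 0.1 rad and value of joint each of shim_near_left, shim_far_left, shim_far_right above 0.35 rad and contact force between plate and shim_near_right above 1 N and contact force between the fingers and plate above 1 N and height (world z) of each of corner_near_right, corner_near_left, corner_far_left, corner_far_right above 0.0465 m) or (value of joint shim_far_left below 0.1 rad and value of joint each of shim_near_left, shim_near_right, shim_far_right above 0.35 rad and contact force between plate and shim_far_left above 1 N and contact force between the fingers and plate above 1 N and height (world z) of each of corner_far_left, corner_near_left, corner_near_right, corner_far_right above 0.0465 m) or (value of joint shim_far_right below 0.1 rad and value of joint each of shim_near_left, shim_near_right, shim_far_left above 0.35 rad and contact force between plate and shim_far_right above 1 N and contact force between the fingers and plate above 1 N and height (world z) of each of corner_far_right, corner_near_left, corner_near_right, corner_far_left above 0.0465 m))), for 0.05 s.
At the end, for the whole second after the job is handed in: Exactly one shim, the rocking corner's, is flat within 0.1 rad and the other three stand above 0.35 rad; the plate lies level within 0.02 rad, at rest, within 12 mm of where it was (((value of joint shim_near_left below 0.1 rad and value of joint each of shim_near_right, shim_far_left, shim_far_right above 0.35 rad) or (value of joint shim_near_right below 0.1 rad and value of joint each of shim_near_left, shim_far_left, shim_far_right above 0.35 rad) or (value of joint shim_far_left below 0.1 rad and value of joint each of shim_near_left, shim_near_right, shim_far_right above 0.35 rad) or (value of joint shim_far_right below 0.1 rad and value of joint each of shim_near_left, shim_near_right, shim_far_left above 0.35 rad)) and distance of plate from where it was at the start of the episode below 0.012 m and angle between plate's own z axis and vertical below 0.02 rad and linear speed of plate below 0.01 m/s); the robot touches nothing.
It fails at once if the plate lifted off its feet by more than 6 mm (height (world z) of plate above 0.046 m).
It fails at once if the plate carried or shoved more than 15 mm (distance of plate from where it was at the start of the episode above 0.015 m).
It fails at once if a bystander moved more than 20 mm (distance of any of wax_jar, offcut, gouge, mallet, sanding_block, chuck_ring from where it was at the start of the episode above 0.02 m).
It also fails if it takes over 58 s, if anything falls off the work surface, if the arm or the gripper's body presses on something with over 40 N, if the wrist force passes 120 N, or if a joint passes its speed limit or range.

### The arm

A 7-joint arm with a two-finger parallel gripper is mounted at the origin on the work surface. World frame = base frame: x ahead of the robot, y to its left, z up, the work surface at z = 0. Lengths are in m, angles in rad, forces in N, time in s.
With the tool pointing down it reaches from about 0.4 to 0.85 m from the base axis. Payload 10.4 kg.
Tool frame: the origin (TCP) lies on the mounting face of the last link; the fingertips stand r.tips_ahead ahead of it and the grasp point (between the pads) lies 164 mm ahead of it (r.tips_ahead is the distance from the TCP to the fingertips, in m); z points along the fingers, y is the line along which they close (so a half turn about z gives the same grasp; the last joint's range is limited). The gripper opens to 87 mm and grips with 3 to 60 N. Pads are 19 mm wide; open, the fingers measure 117 mm over their backs; the gripper's body (75 mm by 190 mm) begins 51 mm behind the grasp point.
Start: joints at [-1.346, 0.332, -0.065, 1.46, 0.022, 1.35, -0.088], TCP at [0.153, 0.606, 0.405] pointing down, gripper open.
Joint ranges: [-2.6, 2.6], [-0.5, 2.12], [-1.47, 1.34], [0.16, 2.42], [-1.27, 4.41], [0.06, 2.06], [-2.6, 2.6]. Speed limits (rad/s): [2.22, 2.22, 2.79, 2.79, 3.14, 3.14, 3.14].

### API

Orientations are given as a unit quaternion [x, y, z, w].
In Python, from bench import telemetry, imaging, job, r gives the robot as it stands.
- The arm moves only by the tool move_arm, never from a script. Its argument "steps" is a list of rows, each an object of numbers: "dx", "dy", "dz": the shift along the tool's x, y, z in cm; "spin": the turn about the tool's z in rad. In form: [{"dx": .., "dy": .., "dz": .., "spin": ..}, ...]. A call has 1 to 12 rows; each row shifts and turns the commanded pose from where the row before left it, along the tool's axes as they then stand; what a row does not reach is not made up. A row lasts 1/10 s, in which the tool goes at most 50 mm and 8.59 degrees, less where a joint would pass 70% of its speed; a pose out of reach is approached as far as the arm can. A call with a gripper value outside its range is refused whole. "claw" is the finger opening in cm, from 0 to 8.7, set as the call begins (left out, the last holds). The fingers move at their own pace and stop on an object; "squeeze" is the grip in N (left out, the last holds). Time passes only in rows, so rows that do not move let the fingers close. It gives the time, the measured TCP pose, the force, the opening and the grip force at its end, in the units of the state.
- telemetry.read_state(): the state, without advancing time (a new reading comes with each control period).
- imaging.camera(name): name is "side" or "top" or "wrist"; returns a dict with "img" (480x640x3 uint8, red, green, blue), "camera_matrix" (3x3 intrinsics, pixels), "R" (3x3) and "t" (3): a world point X has camera coordinates R X + t. Camera axes: x right, y down, z forward; pixel columns grow to the right and rows downward; lengths in m; the calibration is good to about 2 mm. A picture is of the moment at which its call begins. There is no depth.
- job.close_job(): hands the job in; it is judged then, once.
The state is a dict: "time": time; "joint_positions": joint angles; "joint_vel": joint speeds; "joint_torque": joint torques, N m; "ee_pos": TCP position; "eef_rot": TCP orientation; "ft_force": force on the tool from outside, world axes, zero at the start; "torque": the same for the moment, N m; "width": finger opening in m; "grip_force": force on a finger pad.
Only numpy, scipy, OpenCV 4.12 (cv2) and the standard library are available. Lean on these libraries where they do the work, as an engineer would, in place of code of your own. Each camera call takes 0.05 s, during which the arm holds its last target. There are 200 camera calls.

## Working session

There is one attempt and no reset: what is moved stays moved. The work goes in short steps, Python scripts to look and compute and a tool call to move; the robot and the scene stay as the last step left them, time stands still between calls to the robot, and variables do not carry over. Pictures are saved under pics/ and viewed, at most 10 in all, crops included, and the job is handed in when it is done.

Besides the shell and the picture viewer there is one more tool, called in YAML: its name, and indented under it one key for each argument. move_arm: Moves the arm, as the interface text tells. Its arguments: {"type":"object","properties":{"steps":{"type":"array","items":{"type":"object","properties":{"dx":{"type":"number"},"dy":{"type":"number"},"dz":{"type":"number"},"spin":{"type":"number"}}}},"claw":{"type":"number"},"squeeze":{"type":"number"}},"required":["steps"]}

```bash
mkdir -p pics; python3 - <<'E'
from bench import telemetry, imaging, job, r
import cv2,numpy as np
print(r.tips_ahead, telemetry.read_state())
for n in("top","side"):
    c=imaging.camera(n); cv2.imwrite(f"pics/{n}0.png",c["img"][:,:,::-1])
    np.savez(f"{n}0.npz",**c); print(n,c["camera_matrix"].tolist(),c["R"].tolist(),c["t"])
E
```

```text
0.1822 {'time': 0.0, 'joint_positions': array([-1.3456343 ,  0.33288821, -0.06466726,  1.46094038,  0.02158284,
        1.34990438, -0.08848966]), 'joint_vel': array([-0.00037151,  0.00089234, -0.00163247,  0.00134458, -0.00019725,
       -0.00059256, -0.00011834]), 'joint_torque': array([-1.03075977e-04, -6.23264337e+01,  2.45752267e-02, -3.89899886e+01,
       -6.14344189e-02,  3.96138767e-02,  1.57599520e-04]), 'ee_pos': array([0.15324939, 0.60578967, 0.40394391]), 'eef_rot': array([ 1.23566060e-01,  9.92336085e-01, -7.20473248e-04, -5.89952899e-05]), 'ft_force': array([0.12198806, 0.24085321, 0.08002561]), 'torque': array([-0.01502808,  0.0288017 , -0.0244088 ]), 'grip_force': 0.0, 'width': 0.08700078289843215}
top [[524.0149553877213, 0.0, 321.7876352598979], [0.0, 524.0149553877213, 244.0564182926019], [0.0, 0.0, 1.0]] [[-0.01321019462242608, -0.9999111802776537, -0.0017670070138437102], [-0.9977924695654331, 0.013297182970880502, -0.06506437276692639], [0.06508208998297653, 0.0009035932648453883, -0.9978795042903021]] [-0.0152803   0.51457336  1.12276781]
side [[474.0653602344036, 0.0, 319.3673171084466], [0.0, 474.0653602344036, 244.86558368551243], [0.0, 0.0, 1.0]] [[-0.9959547521191539, -0.08897408201553891, 0.012559636171762449], [-0.05647122398691844, 0.5110531342781826, -0.8576920745849673], [0.06989372355722773, -0.8549317555652839, -0.5140102729842742]] [0.52429936 0.09428504 1.06363783]
```

View pics/top0.png

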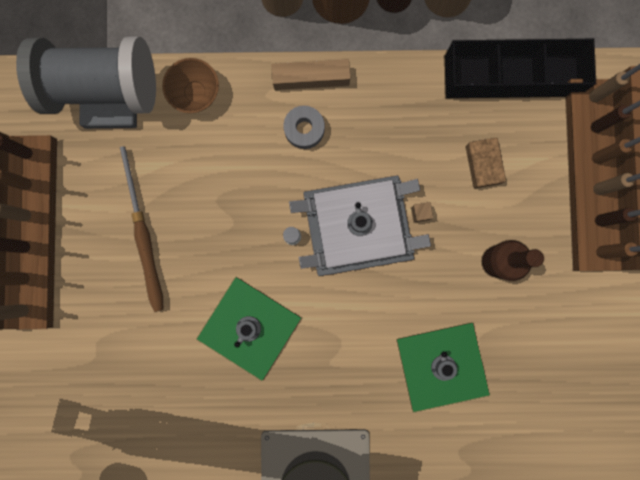

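View pics/side0.png

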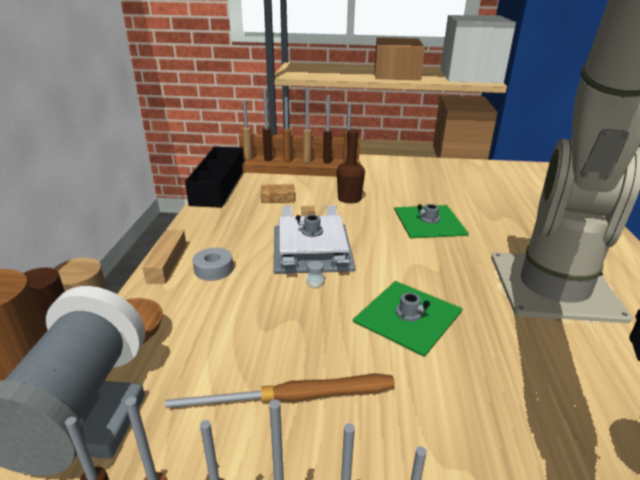

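Candidates for the plate in the top view: the aluminium plate on the grey sub-base at (360,222), and the green sheets at (249,329) and (443,367). The aluminium one matches the description. I'll measure it and check a close crop.

```bash
cat > h.py <<'E'
import cv2,numpy as np
def ray(c,uv,z):
    K,R,t=c["camera_matrix"],c["R"],c["t"]
    o=-R.T@t; d=R.T@np.linalg.solve(K,np.array([*uv,1.])); return o+d*(z-o[2])/d[2]
def proj(c,X):
    p=c["camera_matrix"]@(c["R"]@X+c["t"]); return p[:2]/p[2]
def world(ctr,a,x,y,z):
    return np.array([ctr[0]+x*np.cos(a)-y*np.sin(a),ctr[1]+x*np.sin(a)+y*np.cos(a),z])
E
python3 - <<'E'
from h import *
c=dict(np.load("top0.npz")); im=c["img"]
hsv=cv2.cvtColor(im,cv2.COLOR_RGB2HSV)
roi=np.zeros(im.shape[:2],np.uint8); roi[165:285,285:440]=255
m=((hsv[...,1]<40)&(hsv[...,2]>140)).astype(np.uint8)*255&roi
m=cv2.morphologyEx(m,cv2.MORPH_OPEN,np.ones((5,5)))
k=max(cv2.findContours(m,cv2.RETR_EXTERNAL,cv2.CHAIN_APPROX_NONE)[0],key=cv2.contourArea)
P=np.array([ray(c,p[0],.05)[:2] for p in k],np.float32)
rc=cv2.minAreaRect(P*1000); print(rc, im[235,340],im[270,350])
b=cv2.boxPoints(rc)/1000; ctr=b.mean(0)
for i in range(4): print(b[i],np.linalg.norm(b[i]-b[i-1]))
e=[b[i]-b[i-1] for i in range(4)]; v=max(e,key=lambda q:q[0]); a=np.arctan2(v[1],v[0]); print("ctr",ctr,"yaw",a)
v=im[150:295,270:450,::-1].copy(); v=cv2.resize(v,None,fx=4,fy=4,interpolation=cv2.INTER_CUBIC)
for x in(-.06,.06):
  for s in(-1,1):
    for X,col in((world(ctr,a,x,s*.055,.05),(0,0,255)),(world(ctr,a,x,s*.132,.048),(255,0,0))):
      q=proj(c,X); print(x,s,X.round(4),q.round(1)); cv2.circle(v,tuple(int(w) for w in ((q-[270,150])*4+2)),4,col,-1)
cv2.polylines(v,[np.int32([(proj(c,[*p,.05])-[270,150])*4+2 for p in b])],True,(0,255,0),1)
cv2.imwrite("pics/crop.png",v)
np.savez("plate.npz",ctr=ctr,a=a)
E
```

```text
((555.4771728515625, -101.47895812988281), (156.83273315429688, 167.7777557373047), 9.277273178100586) [161 157 159] [91 84 79]
[ 0.4645626  -0.03132906] 0.1568327
[ 0.49161044 -0.19691223] 0.16777775
[ 0.64639175 -0.17162886] 0.15683272
[ 0.6193439  -0.00604568] 0.16777776
ctr [ 0.55547714 -0.10147896] yaw 0.16191891
-0.06 -1 [ 0.5051 -0.1654  0.05  ] [389.7 246.5]
-0.06 -1 [ 0.5175 -0.2414  0.048 ] [425.4 240.2]
-0.06 1 [ 0.4874 -0.0569  0.05  ] [338.4 255.6]
-0.06 1 [0.475  0.0191 0.048 ] [302.5 262. ]
0.06 -1 [ 0.6236 -0.1461  0.05  ] [379.4 191. ]
0.06 -1 [ 0.636  -0.2221  0.048 ] [414.9 184.9]
0.06 1 [ 0.6058 -0.0375  0.05  ] [328.5 199.9]
0.06 1 [0.5934 0.0385 0.048 ] [292.8 206.3]
```

View pics/crop.png

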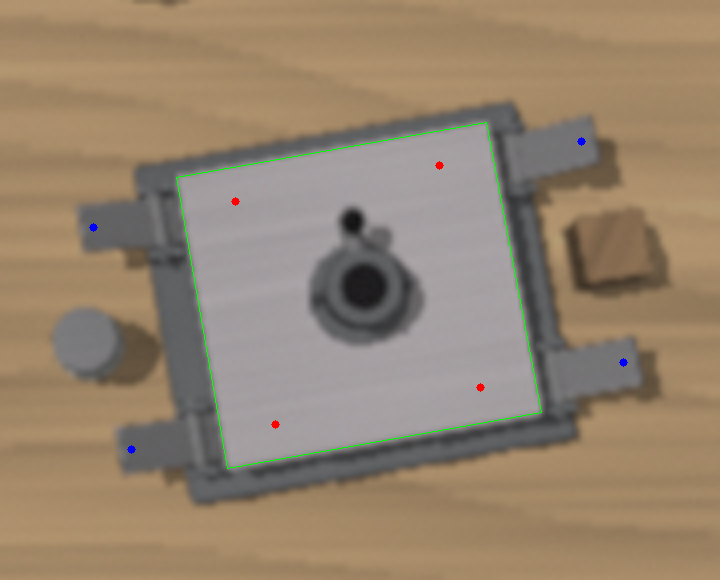

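The crop shows the aluminium plate, with its outline fitted well. The red corner press points and the blue raised tongues all land correctly. I'll close the claw, spin to align with the plate and start travelling.

move_arm:
  claw: 0
  steps:
    - {"dy":-3,"spin":-0.137}
    - {"dy":-4,"spin":-0.137}
    - {"dy":-4,"spin":-0.137}
    - {"dy":-4}
    - {"dy":-4}
    - {"dy":-4}

```text
$.steps[0]: bad value
```

```bash
cat > go.py <<'E'
import sys
from h import *
from bench import telemetry,r
from scipy.spatial.transform import Rotation as Ro
d=np.load("plate.npz"); ctr,a=d["ctr"],float(d["a"])
s=telemetry.read_state(); R=Ro.from_quat(s["eef_rot"]).as_matrix()
print("t",round(s["time"],2),"tcp",s["ee_pos"].round(4),"tipz",round(s["ee_pos"][2]-r.tips_ahead,4),"F",s["ft_force"].round(2),"w",round(s["width"],4))
print("yaw err(spin needed)",-((a+np.pi/2-np.arctan2(R[1,1],R[0,1])+np.pi)%(2*np.pi)-np.pi),"zaxis",R[:,2].round(4))
for n,x,y in(("NL",-.06,.055),("NR",-.06,-.055),("FL",.06,.055),("FR",.06,-.055),("tNL",-.06,.132),("tNR",-.06,-.132),("tFL",.06,.132),("tFR",.06,-.132)):
    t=world(ctr,a,x,y,.06+r.tips_ahead); print(n,"to 60mm high, cm:",(R.T@(t-s["ee_pos"])*100).round(2))
E
python3 go.py
```

```text
t 0.1 tcp [0.1532 0.6058 0.4041] tipz 0.2219 F [-0.12  0.68  0.16] w 0.0868
yaw err(spin needed) -0.40965285536205265 zaxis [-2.0e-04 -1.2e-03 -1.0e+00]
NL to 60mm high, cm: [-48.64 -56.03  16.26]
NR to 60mm high, cm: [-53.02 -66.12  16.27]
FL to 60mm high, cm: [-59.65 -51.25  16.25]
FR to 60mm high, cm: [-64.03 -61.34  16.27]
tNL to 60mm high, cm: [-45.58 -48.97  16.25]
tNR to 60mm high, cm: [-56.09 -73.18  16.28]
tFL to 60mm high, cm: [-56.58 -44.19  16.24]
tFR to 60mm high, cm: [-67.1  -68.4   16.28]
```

move_arm:
  claw: 0
  steps:
    - {"dx":0,"dy":-3,"dz":0,"spin":-0.137}
    - {"dx":0,"dy":-4,"dz":0,"spin":-0.137}
    - {"dx":0,"dy":-4,"dz":0,"spin":-0.136}
    - {"dx":-4,"dy":-2,"dz":0,"spin":0}
    - {"dx":-4,"dy":-2,"dz":0,"spin":0}
    - {"dx":-4,"dy":-2,"dz":0,"spin":0}
    - {"dx":0,"dy":0,"dz":0,"spin":0}

```text
time: 0.8
ee_pos: [0.2766, 0.4542, 0.4045]
eef_rot: [-0.076, 0.997, -0.001, 0.001]
ft_force: [-0.3, -0.9, 0.3]
width: 0.039
grip_force: 0.0
```

```bash
python3 go.py
```

```text
t 0.8 tcp [0.2766 0.4542 0.4045] tipz 0.2223 F [-0.27 -0.85  0.27] w 0.039
yaw err(spin needed) -0.008861629146991845 zaxis [ 0.0021 -0.0014 -1.    ]
NL to 60mm high, cm: [-13.01 -53.69  16.34]
NR to 60mm high, cm: [-13.11 -64.69  16.36]
FL to 60mm high, cm: [-25.01 -53.59  16.37]
FR to 60mm high, cm: [-25.11 -64.59  16.38]
tNL to 60mm high, cm: [-12.94 -45.99  16.33]
tNR to 60mm high, cm: [-13.17 -72.39  16.38]
tFL to 60mm high, cm: [-24.94 -45.89  16.35]
tFR to 60mm high, cm: [-25.17 -72.29  16.4 ]
```

move_arm:
  steps:
    - {"dx":-1,"dy":-4.5,"dz":0,"spin":-0.009}
    - {"dx":-1.2,"dy":-4.9,"dz":0.5,"spin":0}
    - {"dx":-1.2,"dy":-4.9,"dz":1,"spin":0}
    - {"dx":-1.2,"dy":-4.8,"dz":1,"spin":0}
    - {"dx":-1.2,"dy":-4.8,"dz":1,"spin":0}
    - {"dx":-1.2,"dy":-4.8,"dz":1,"spin":0}
    - {"dx":-1.2,"dy":-4.8,"dz":1,"spin":0}
    - {"dx":-1.2,"dy":-4.8,"dz":1,"spin":0}
    - {"dx":-1.2,"dy":-4.8,"dz":1,"spin":0}
    - {"dx":-1.2,"dy":-4.8,"dz":1,"spin":0}
    - {"dx":-1.2,"dy":-4.6,"dz":1,"spin":0}
    - {"dx":0,"dy":0,"dz":0,"spin":0}

```text
time: 2.0
ee_pos: [0.4863, -0.0385, 0.3097]
eef_rot: [-0.082, 0.997, -0.001, -0.001]
ft_force: [0.1, 0.8, -0.9]
width: 0.0003
grip_force: 0.0
```

```bash
python3 go.py | head -3
```

```text
t 2.0 tcp [ 0.4863 -0.0385  0.3097] tipz 0.1275 F [ 0.12  0.8  -0.86] w 0.0003
yaw err(spin needed) 0.0017961774055819113 zaxis [-9.0e-04 -2.8e-03 -1.0e+00]
NL to 60mm high, cm: [ 0.18 -1.81  6.75]
```

move_arm:
  steps:
    - {"dx":0,"dy":-0.8,"dz":2,"spin":0}
    - {"dx":0.1,"dy":-0.7,"dz":2,"spin":0}
    - {"dx":0,"dy":0,"dz":1.5,"spin":0}
    - {"dx":0,"dy":0,"dz":0.5,"spin":0}
    - {"dx":0,"dy":0,"dz":0,"spin":0}
    - {"dx":0,"dy":0,"dz":0,"spin":0}

```text
time: 2.6
ee_pos: [0.4875, -0.0477, 0.2513]
eef_rot: [-0.086, 0.996, 0.0, 0.0]
ft_force: [0.0, -0.2, 0.5]
width: 0.0005
grip_force: 0.0
```

```bash
python3 go.py | head -3
```

```text
t 2.6 tcp [ 0.4875 -0.0477  0.2513] tipz 0.0691 F [ 0.01 -0.24  0.47] w 0.0005
yaw err(spin needed) 0.009835974383719304 zaxis [ 7.e-04  3.e-04 -1.e+00]
NL to 60mm high, cm: [ 0.17 -0.9   0.91]
```

move_arm:
  steps:
    - {"dx":0.15,"dy":-0.9,"dz":0.4,"spin":0.01}
    - {"dx":0,"dy":0,"dz":0.6,"spin":0}
    - {"dx":0,"dy":0,"dz":0.4,"spin":0}
    - {"dx":0,"dy":0,"dz":0,"spin":0}
    - {"dx":0,"dy":0,"dz":0,"spin":0}

```text
time: 3.1
ee_pos: [0.4873, -0.0571, 0.2366]
eef_rot: [-0.081, 0.997, 0.0, -0.0]
ft_force: [0.4, -0.1, 0.9]
width: 0.0002
grip_force: 0.0
```

```bash
python3 go.py | head -3
```

```text
t 3.1 tcp [ 0.4873 -0.0571  0.2366] tipz 0.0544 F [ 0.42 -0.13  0.91] w 0.0002
yaw err(spin needed) -0.0005898166985027764 zaxis [-3.e-04  0.e+00 -1.e+00]
NL to 60mm high, cm: [-0.02  0.02 -0.56]
```

Positioned over NL, with the tip at 54.4 mm. Pressing now in small steps.

move_arm:
  steps:
    - {"dx":0,"dy":0,"dz":0.2,"spin":0}
    - {"dx":0,"dy":0,"dz":0.2,"spin":0}
    - {"dx":0,"dy":0,"dz":0.1,"spin":0}
    - {"dx":0,"dy":0,"dz":0.1,"spin":0}
    - {"dx":0,"dy":0,"dz":0,"spin":0}
    - {"dx":0,"dy":0,"dz":0,"spin":0}

```text
time: 3.7
ee_pos: [0.4875, -0.0573, 0.2325]
eef_rot: [-0.08, 0.997, 0.001, 0.0]
ft_force: [-11.5, 1.3, 29.5]
width: 0.0003
grip_force: 14.7
```

NL is firm (29 N with no sink). Moving on to NR.

move_arm:
  steps:
    - {"dx":0,"dy":0,"dz":-1,"spin":0}
    - {"dx":0,"dy":-3,"dz":-0.5,"spin":0}
    - {"dx":0,"dy":-4,"dz":0,"spin":0}
    - {"dx":0,"dy":-4,"dz":0,"spin":0}
    - {"dx":0,"dy":0,"dz":0.5,"spin":0}
    - {"dx":0,"dy":0,"dz":0,"spin":0}
    - {"dx":0,"dy":0,"dz":0,"spin":0}
    - {"dx":0,"dy":0,"dz":0,"spin":0}

```text
time: 4.5
ee_pos: [0.5051, -0.1645, 0.2408]
eef_rot: [-0.081, 0.997, 0.0, 0.0]
ft_force: [0.4, -0.4, 1.0]
width: 0.0003
grip_force: 0.0
```

```bash
python3 go.py | head -4
```

```text
t 4.5 tcp [ 0.5051 -0.1645  0.2408] tipz 0.0586 F [ 0.44 -0.41  1.01] w 0.0003
yaw err(spin needed) 0.001181669723020029 zaxis [-0.e+00  7.e-04 -1.e+00]
NL to 60mm high, cm: [ 0.   10.91 -0.14]
NR to 60mm high, cm: [ 0.01 -0.09 -0.14]
```

move_arm:
  steps:
    - {"dx":0,"dy":-0.1,"dz":0.4,"spin":0}
    - {"dx":0,"dy":0,"dz":0.3,"spin":0}
    - {"dx":0,"dy":0,"dz":0.1,"spin":0}
    - {"dx":0,"dy":0,"dz":0.1,"spin":0}
    - {"dx":0,"dy":0,"dz":0,"spin":0}
    - {"dx":0,"dy":0,"dz":0,"spin":0}

```text
time: 5.1
ee_pos: [0.5051, -0.1665, 0.2326]
eef_rot: [-0.081, 0.997, 0.001, -0.0]
ft_force: [-7.0, 3.2, 16.0]
width: 0.0004
grip_force: 8.1
```

NR is firm too (16 N at 50.4 mm). Next is FR.

move_arm:
  steps:
    - {"dx":0,"dy":0,"dz":-1,"spin":0}
    - {"dx":-3,"dy":0,"dz":-0.5,"spin":0}
    - {"dx":-4,"dy":0,"dz":0,"spin":0}
    - {"dx":-4,"dy":0.1,"dz":0,"spin":0}
    - {"dx":-1,"dy":0,"dz":0.6,"spin":0}
    - {"dx":0,"dy":0,"dz":0,"spin":0}
    - {"dx":0,"dy":0,"dz":0,"spin":0}
    - {"dx":0,"dy":0,"dz":0,"spin":0}

```text
time: 5.9
ee_pos: [0.6224, -0.1473, 0.241]
eef_rot: [-0.08, 0.997, 0.0, -0.0]
ft_force: [0.4, 0.3, 0.1]
width: 0.0003
grip_force: 0.0
```

```bash
python3 go.py | head -6
```

```text
t 5.9 tcp [ 0.6224 -0.1473  0.241 ] tipz 0.0588 F [0.42 0.27 0.13] w 0.0003
yaw err(spin needed) -0.0020811614883329277 zaxis [-3.e-04 -0.e+00 -1.e+00]
NL to 60mm high, cm: [11.89 11.08 -0.11]
NR to 60mm high, cm: [11.86  0.08 -0.11]
FL to 60mm high, cm: [-0.11 11.1  -0.12]
FR to 60mm high, cm: [-0.14  0.1  -0.12]
```

move_arm:
  steps:
    - {"dx":-0.1,"dy":0.1,"dz":0.4,"spin":0}
    - {"dx":0,"dy":0,"dz":0.3,"spin":0}
    - {"dx":0,"dy":0,"dz":0.1,"spin":0}
    - {"dx":0,"dy":0,"dz":0.1,"spin":0}
    - {"dx":0,"dy":0,"dz":0,"spin":0}
    - {"dx":0,"dy":0,"dz":0,"spin":0}

```text
time: 6.5
ee_pos: [0.6239, -0.1454, 0.2327]
eef_rot: [-0.08, 0.997, 0.001, -0.0]
ft_force: [-5.7, 2.3, 11.3]
width: 0.0003
grip_force: 5.9
```

FR is firm (11 N at 50.5 mm), so FL should be the soft one.

move_arm:
  steps:
    - {"dx":0,"dy":0,"dz":-1,"spin":0}
    - {"dx":0,"dy":3,"dz":-0.5,"spin":0}
    - {"dx":0,"dy":4,"dz":0,"spin":0}
    - {"dx":0,"dy":4,"dz":0,"spin":0}
    - {"dx":0,"dy":0,"dz":0.6,"spin":0}
    - {"dx":0,"dy":0,"dz":0,"spin":0}
    - {"dx":0,"dy":0,"dz":0,"spin":0}
    - {"dx":0,"dy":0,"dz":0,"spin":0}

```text
time: 7.3
ee_pos: [0.6066, -0.0384, 0.2411]
eef_rot: [-0.079, 0.997, -0.0, 0.0]
ft_force: [-0.1, 1.1, 0.8]
width: 0.0004
grip_force: 0.0
```

```bash
python3 go.py | head -6
```

```text
t 7.3 tcp [ 0.6066 -0.0384  0.2411] tipz 0.0589 F [-0.11  1.09  0.79] w 0.0004
yaw err(spin needed) -0.0029350166256745247 zaxis [ 4.e-04 -6.e-04 -1.e+00]
NL to 60mm high, cm: [12.06  0.07 -0.11]
NR to 60mm high, cm: [ 12.03 -10.93  -0.11]
FL to 60mm high, cm: [ 0.06  0.1  -0.11]
FR to 60mm high, cm: [  0.03 -10.9   -0.1 ]
```

move_arm:
  steps:
    - {"dx":0.1,"dy":0.1,"dz":0.4,"spin":0}
    - {"dx":0,"dy":0,"dz":0.3,"spin":0}
    - {"dx":0,"dy":0,"dz":0.1,"spin":0}
    - {"dx":0,"dy":0,"dz":0.1,"spin":0}
    - {"dx":0,"dy":0,"dz":0,"spin":0}
    - {"dx":0,"dy":0,"dz":0,"spin":0}

```text
time: 7.9
ee_pos: [0.6054, -0.0362, 0.2319]
eef_rot: [-0.08, 0.997, -0.0, -0.0]
ft_force: [-2.3, -1.6, 3.8]
width: 0.0002
grip_force: 1.7
```

move_arm:
  steps:
    - {"dx":0,"dy":0,"dz":0.1,"spin":0}
    - {"dx":0,"dy":0,"dz":0.1,"spin":0}
    - {"dx":0,"dy":0,"dz":0.1,"spin":0}
    - {"dx":0,"dy":0,"dz":0.1,"spin":0}
    - {"dx":0,"dy":0,"dz":0.1,"spin":0}
    - {"dx":0,"dy":0,"dz":0,"spin":0}
    - {"dx":0,"dy":0,"dz":0,"spin":0}

```text
time: 8.6
ee_pos: [0.6057, -0.036, 0.2276]
eef_rot: [-0.081, 0.997, 0.0, 0.0]
ft_force: [-3.4, 0.0, 11.2]
width: 0.0004
grip_force: 5.8
```

move_arm:
  steps:
    - {"dx":0,"dy":0,"dz":0.1,"spin":0}
    - {"dx":0,"dy":0,"dz":0.05,"spin":0}
    - {"dx":0,"dy":0,"dz":0,"spin":0}
    - {"dx":0,"dy":0,"dz":0,"spin":0}

```text
time: 9.0
ee_pos: [0.6058, -0.0361, 0.2272]
eef_rot: [-0.08, 0.997, 0.001, 0.001]
ft_force: [-9.3, 0.8, 23.7]
width: 0.0002
grip_force: 11.6
```

FL sinks about 5.5 mm and then stops at 24 N, so it is the rocking corner. Now I'll lift and go to its tongue.

move_arm:
  steps:
    - {"dx":0,"dy":0,"dz":-1,"spin":0}
    - {"dx":0,"dy":0,"dz":-2,"spin":0}
    - {"dx":0,"dy":3,"dz":0,"spin":0}
    - {"dx":0,"dy":4.7,"dz":0,"spin":0}
    - {"dx":0,"dy":0,"dz":0,"spin":0}
    - {"dx":0,"dy":0,"dz":0,"spin":0}
    - {"dx":0,"dy":0,"dz":0,"spin":0}

```text
time: 9.7
ee_pos: [0.5931, 0.0393, 0.2551]
eef_rot: [-0.08, 0.997, -0.0, 0.0]
ft_force: [0.2, -0.4, -0.2]
width: 0.0004
grip_force: 0.0
```

```bash
python3 go.py; python3 - <<'E'
from bench import imaging
import cv2
c=imaging.camera("side"); v=c["img"][180:300,240:390,::-1]
cv2.imwrite("pics/s1.png",cv2.resize(v,None,fx=4,fy=4,interpolation=cv2.INTER_CUBIC))
E
```

```text
t 9.7 tcp [0.5931 0.0393 0.2551] tipz 0.0729 F [ 0.2  -0.45 -0.23] w 0.0004
yaw err(spin needed) -0.0013843093668750583 zaxis [ 1.e-04 -4.e-04 -1.e+00]
NL to 60mm high, cm: [11.97 -7.8   1.29]
NR to 60mm high, cm: [ 11.96 -18.8    1.3 ]
FL to 60mm high, cm: [-0.03 -7.78  1.29]
FR to 60mm high, cm: [ -0.04 -18.78   1.3 ]
tNL to 60mm high, cm: [11.98 -0.1   1.29]
tNR to 60mm high, cm: [ 11.95 -26.5    1.3 ]
tFL to 60mm high, cm: [-0.02 -0.08  1.29]
tFR to 60mm high, cm: [ -0.05 -26.48   1.3 ]
```

View pics/s1.png

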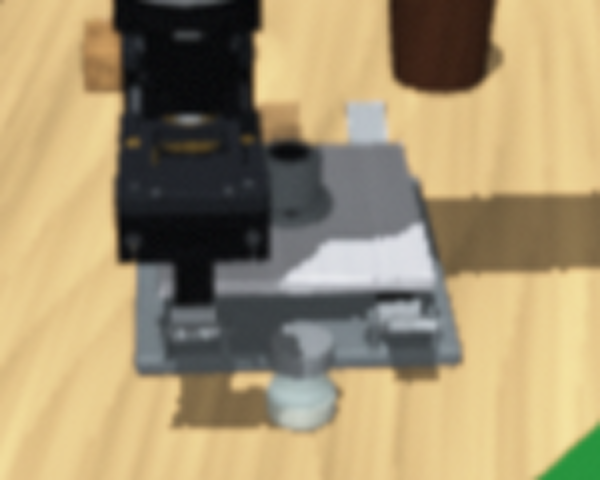

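The finger is above the far-left tongue, with the jar clear of it. Pressing the tongue down.

move_arm:
  steps:
    - {"dx":0,"dy":0,"dz":1.5,"spin":0}
    - {"dx":0,"dy":0,"dz":0.5,"spin":0}
    - {"dx":0,"dy":0,"dz":0.3,"spin":0}
    - {"dx":0,"dy":0,"dz":0.3,"spin":0}
    - {"dx":0,"dy":0,"dz":0.3,"spin":0}
    - {"dx":0,"dy":0,"dz":0.3,"spin":0}
    - {"dx":0,"dy":0,"dz":0,"spin":0}

```text
time: 10.45
ee_pos: [0.5934, 0.0402, 0.2232]
eef_rot: [-0.08, 0.997, 0.0, 0.0]
ft_force: [0.3, 2.0, 3.9]
width: 0.0004
grip_force: 1.4
```

move_arm:
  steps:
    - {"dx":0,"dy":0,"dz":0.3,"spin":0}
    - {"dx":0,"dy":0,"dz":0.3,"spin":0}
    - {"dx":0,"dy":0,"dz":0.3,"spin":0}
    - {"dx":0,"dy":0,"dz":0.2,"spin":0}
    - {"dx":0,"dy":0,"dz":0.1,"spin":0}
    - {"dx":0,"dy":0,"dz":0,"spin":0}
    - {"dx":0,"dy":0,"dz":0,"spin":0}

```text
time: 11.15
ee_pos: [0.5935, 0.0408, 0.2114]
eef_rot: [-0.081, 0.997, 0.001, 0.001]
ft_force: [-0.0, 4.1, 6.0]
width: 0.0004
grip_force: 3.0
```

move_arm:
  steps:
    - {"dx":0,"dy":0,"dz":0.1,"spin":0}
    - {"dx":0,"dy":0,"dz":0.05,"spin":0}
    - {"dx":0,"dy":0,"dz":0,"spin":0}
    - {"dx":0,"dy":0,"dz":0,"spin":0}

```text
time: 11.55
ee_pos: [0.5936, 0.0407, 0.2108]
eef_rot: [-0.081, 0.997, 0.001, 0.001]
ft_force: [-4.4, 3.4, 17.9]
width: 0.0009
grip_force: 8.4
```

The tongue is at its stop (tip 28.6 mm, 18 N). I'll lift, return to the FL corner and check with a firm press.

move_arm:
  steps:
    - {"dx":0,"dy":0,"dz":-1,"spin":0}
    - {"dx":0,"dy":0,"dz":-2,"spin":0}
    - {"dx":0,"dy":0,"dz":-1,"spin":0}
    - {"dx":0,"dy":-3,"dz":0,"spin":0}
    - {"dx":0,"dy":-4.8,"dz":0,"spin":0}
    - {"dx":0,"dy":0,"dz":0.5,"spin":0}
    - {"dx":0,"dy":0,"dz":0,"spin":0}
    - {"dx":0,"dy":0,"dz":0,"spin":0}
    - {"dx":0,"dy":0,"dz":0,"spin":0}

```text
time: 12.45
ee_pos: [0.6056, -0.0356, 0.2446]
eef_rot: [-0.081, 0.997, 0.0, -0.0]
ft_force: [0.4, -0.4, -0.2]
width: 0.0007
grip_force: 0.0
```

```bash
python3 go.py|head -5; python3 - <<'E'
from bench import imaging
import cv2
c=imaging.camera("side"); v=c["img"][180:300,240:390,::-1]
cv2.imwrite("pics/s2.png",cv2.resize(v,None,fx=4,fy=4,interpolation=cv2.INTER_CUBIC))
E
```

```text
t 12.45 tcp [ 0.6056 -0.0356  0.2446] tipz 0.0624 F [ 0.43 -0.45 -0.19] w 0.0007
yaw err(spin needed) 0.0010886770093958553 zaxis [-2.e-04  6.e-04 -1.e+00]
NL to 60mm high, cm: [12.01 -0.18  0.25]
NR to 60mm high, cm: [ 12.02 -11.18   0.24]
FL to 60mm high, cm: [ 0.01 -0.19  0.24]
```

View pics/s2.png

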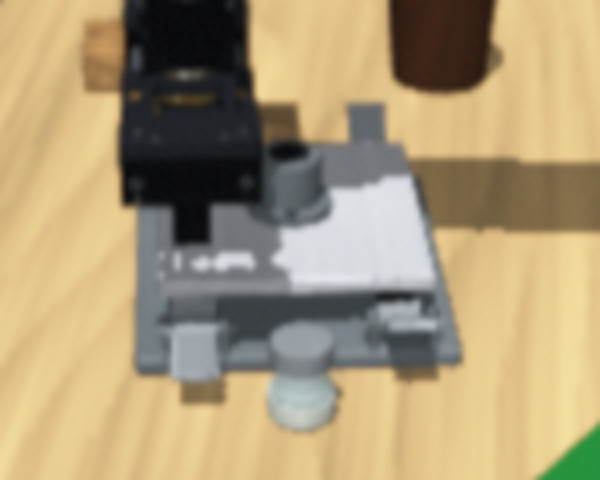

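The far-left tongue now lies flat at (195,350) in the crop, and near-left at (405,330) is still up. Firm press on FL.

move_arm:
  steps:
    - {"dx":0,"dy":-0.2,"dz":0.7,"spin":0}
    - {"dx":0,"dy":0,"dz":0.3,"spin":0}
    - {"dx":0,"dy":0,"dz":0.2,"spin":0}
    - {"dx":0,"dy":0,"dz":0.1,"spin":0}
    - {"dx":0,"dy":0,"dz":0.1,"spin":0}
    - {"dx":0,"dy":0,"dz":0,"spin":0}
    - {"dx":0,"dy":0,"dz":0,"spin":0}

```text
time: 13.2
ee_pos: [0.6058, -0.0388, 0.2316]
eef_rot: [-0.081, 0.997, 0.001, -0.0]
ft_force: [-5.3, -0.0, 10.9]
width: 0.0005
grip_force: 5.6
```

move_arm:
  steps:
    - {"dx":0,"dy":0,"dz":0.05,"spin":0}
    - {"dx":0,"dy":0,"dz":0.03,"spin":0}
    - {"dx":0,"dy":0,"dz":0,"spin":0}
    - {"dx":0,"dy":0,"dz":0,"spin":0}

```text
time: 13.6
ee_pos: [0.6058, -0.0389, 0.2314]
eef_rot: [-0.081, 0.997, 0.001, -0.0]
ft_force: [-8.8, 2.1, 19.0]
width: 0.0006
grip_force: 9.3
```

The corner is solid (19 N, about 1.2 mm of sink). Taking the hand away.

move_arm:
  steps:
    - {"dx":0,"dy":0,"dz":-1,"spin":0}
    - {"dx":0,"dy":0,"dz":-3,"spin":0}
    - {"dx":0,"dy":0,"dz":-4,"spin":0}
    - {"dx":0,"dy":0,"dz":-4,"spin":0}
    - {"dx":3,"dy":3,"dz":-2,"spin":0}
    - {"dx":3,"dy":4,"dz":0,"spin":0}
    - {"dx":3,"dy":4,"dz":0,"spin":0}
    - {"dx":3,"dy":4,"dz":0,"spin":0}
    - {"dx":3,"dy":4,"dz":0,"spin":0}
    - {"dx":0,"dy":3,"dz":0,"spin":0}
    - {"dx":0,"dy":0,"dz":0,"spin":0}
    - {"dx":0,"dy":0,"dz":0,"spin":0}

```text
time: 14.8
ee_pos: [0.4226, 0.1542, 0.3702]
eef_rot: [-0.081, 0.997, 0.0, 0.0]
ft_force: [0.0, -0.5, 0.1]
width: 0.0006
grip_force: 0.0
```

```bash
python3 - <<'E'
from bench import imaging
import cv2
c=imaging.camera("top"); v=c["img"][150:295,270:450,::-1]
cv2.imwrite("pics/t2.png",cv2.resize(v,None,fx=4,fy=4,interpolation=cv2.INTER_CUBIC))
E
```

```text
(no output)
```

View pics/t2.png

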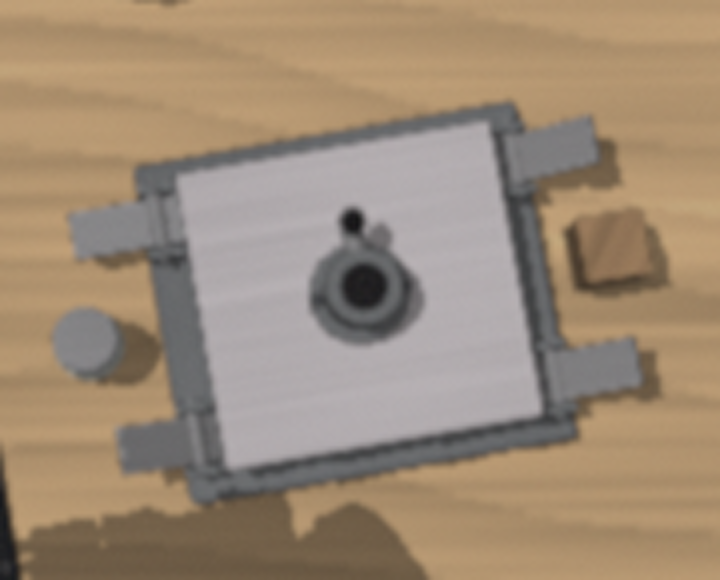

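The plate looks unmoved, only the far-left shim at (115,230) is flat, and the jar and offcut are where they were. Handing in.

```bash
python3 -c "
from bench import job
print(job.close_job())"
```

```text
the job is handed in; nothing more can be done
None
```

The far-left corner was the one that rocked: I pressed its shim flat and left the other three up, a check press at about 19 N held with about 1.2 mm of sink, and the job is handed in with the hand clear (no verdict was returned).

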